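Lift the hot solder-pot lid with the spring-foot lifter

TASK

The solder pot is hot: take the red-handled lid lifter from its stand, press its spring foot onto the lid's loop handle just far enough (about 10 N, never hard: stay under 20 N) to slide the hook under the loop, and carry the lid level to the round lid rest. Seat it there flush, free the hook the same way, and hang the lifter back in its stand. Touch the lid and pot with nothing but the lifter and keep the lid balanced.

Things in the scene. Friction and masses are not known exactly. Their poses are not given: they have to be found in the camera images.
- lid: Round steel lid, disc 108 mm across, 6 mm thick, with four small pips beneath its edge, 0.3 to 0.54 kg. Origin: centre of the disc's underside, z up. A register 80 mm across, bevelled, reaches 8 mm below the origin into the mouth of pot or rest. On top is a flat strap loop: two legs at y = +-32 mm with a crown between them along the lid's y.
- lid_crown (a point): Centre of the top face of the loop's crown, 34 mm above the lid's origin. Crown 70 mm long (lid's y), 16 mm wide (x), 6 mm thick, 22 mm of free height below it. The loop is symmetric: hook it from its -x or +x side, midway between the legs, or the lid hangs askew.
- lifter: Red-handled lid lifter, 0.25 kg, hung in its stand by a flange 30 x 84 x 5 mm (x, y, z). Origin: centre of the flange's underside, z up. Handle block above the flange: 24 mm in x (grip this), 44 mm in y, top 58 mm above the origin. Below are a stem and, reaching along the lifter's +x, a steel hook and a brass sprung foot.
- lifter_grip (a point): The point to grip on the lifter's handle, 32 mm above the lifter's origin; fingers close along the lifter's x.
- sleeve_end (a point): Lower end of the fixed sleeve, 24 mm below the lifter's origin. The stem telescopes out of it, held by 45 N of friction: hook and foot together stand 0 to 18 mm lower than their marks (foot_mark, hook_mark), differently each time and not measured. Find the true height by feel.
- foot_mark (a point): Underside of the foot at zero extension, 50 mm below the lifter's origin. Foot: two brass rails at y = +-12 mm, 6 mm wide, from x = -25 to +45 mm. Pushed up, it yields from 3 N with 0.7 N/mm and bottoms hard after 13 mm (12 N). The hook's lip clears under a crown on which the foot rests above 7 mm (8 N); press 10 to 11 N.
- hook_mark (a point): Top of the hook's flat toe at zero extension, 53 mm below the lifter's origin. Toe 16 mm wide, 7 mm thick, x = -19 to +17 mm; upturned lip 4 mm high at x = 12 to 17; upright back's front face at x = -12. Hooked crown: centred at x = 0, 4 mm play. To hook: stand 30 mm back along the lifter's -x, press, slide 30 mm along +x, rise; free in reverse.
- solder_pot: Fixed blue solder pot, housing 130 x 130 mm, 45 mm high, and on it a round steel crucible 100 mm across. Origin: centre of its underside on the worktop. Its front with a black knob looks along its -x.
- pot_seat (a point): Centre of the rim plane of the pot's mouth, 75 mm above the worktop; mouth 85 mm across, wall 7.5 mm; the lid's origin lies here at first.
- lid_rest: Fixed lid rest: wooden board 130 x 130 x 10 mm with a round aluminium cradle 100 mm across, 34 mm high in all, mouth 85 mm across and 20 mm deep. Origin: centre of its underside.
- rest_seat (a point): Centre of the rim plane of the rest's mouth, 34 mm above the worktop: the seated lid's origin lies here (2.5 to 3 mm of play all round). Any yaw of the lid will do.
- lifter_stand: Fixed steel stand: base 80 x 110 mm and two upright side plates (50 mm deep in x, 10 mm thick, centred at y = +-37 mm, 105 mm high to the small pips on top), open to the front and back. Lips stand 10 mm above their tops round the flange's ends: 4 mm of play in each direction. Origin: centre of its underside.
- stand_seat (a point): Point midway between the tops of the stand's side plates, 105 mm above the worktop: the hung lifter's origin lies here, its x along the stand's x.

How it is judged:
By the outcome, as a careful person would: the job done as asked, in the order asked, and still so for the second after the job is handed in, with the robot touching nothing.
It also fails if it takes over 72 s, if anything falls off the work surface, if the arm or the gripper's body presses on something with over 40 N, if the wrist force passes 120 N, or if a joint passes its speed limit or range.

ROBOT

A 6-joint arm with a two-finger parallel gripper is mounted at the origin on a cart in front of the work surface, level with it; the furniture and walls round the work are solid. World frame = base frame: x ahead of the robot, y to its left, z up, the work surface at z = 0. Lengths are in m, angles in rad, forces in N, time in s.
With the tool pointing down it reaches from about 0.25 to 0.775 m from the base axis. Payload 4 kg.
Tool frame: the origin (TCP) lies at the centre of the arm's flange, where the gripper is bolted on; the fingertips stand 199 mm ahead of it and the grasp point (between the pads) lies 180 mm ahead of it (robot.tcp_to_tips is the z of the fingertips in the tool frame, in m); z points along the fingers, y is the line along which they close (so a half turn about z gives the same grasp; the last joint's range is limited). The gripper opens to 94 mm and grips with 3 to 60 N. Pads are 16 mm wide; open, the fingers measure 119 mm over their backs; the gripper's body (75 mm by 177 mm) begins 78 mm behind the grasp point.
Start: joints at [-1.324, 0.087, 1.371, -0, 1.684, -0.103], TCP at [0.188, -0.517, 0.405] pointing down, gripper open.
Joint ranges: [-3.1, 3.1], [-0.76, 2.03], [0.27, 2.55], [-1.08, 4.22], [0.17, 2.65], [-2.57, 2.57]. Speed limits (rad/s): [2.79, 2.79, 3.14, 3.14, 3.14, 3.14].

INTERFACE

Orientations are given as [roll, pitch, yaw] about the fixed x, y, z axes, in that order (R = Rz(yaw) Ry(pitch) Rx(roll)).
In Python, from bench import robot gives the robot as it stands.
- The arm moves only by the tool play_rows, never from a script. Its arguments are lists of equal length, an entry for each row: "translation": the shift along the tool's x, y, z scaled (see below), a list of three; "twist": the turn, a rotation vector about the tool's x, y, z scaled (see below), a list of three; "gripper": the opening, from -1 (shut) to 1 (fully open). A call has 1 to 8 rows; each row shifts and turns the commanded pose from where the row before left it, along the tool's axes as they then stand; what a row does not reach is not made up. The controller multiplies each number of a shift by 0.04 m and each number of a turn by 0.1 rad. A row lasts 1/10 s, in which the tool goes at most 50 mm and 8.59 degrees, less where a joint would pass 70% of its speed; a pose out of reach is approached as far as the arm can. A call with a number of a shift or a turn outside -1 to 1 is refused whole. A call with a gripper value outside its range is refused whole. The fingers move at their own pace and stop on an object; the grip force is fixed at half the most. Time passes only in rows, so rows that do not move let the fingers close. It gives the time, the measured TCP pose, the force, the opening and the grip force at its end, in the units of the state.
- robot.get_obs(): the state, without advancing time (a new reading comes with each control period).
- robot.snapshot(name): name is "scene" or "top" or "wrist"; returns the picture (384x512x3 uint8, red, green, blue); there is no depth.
- robot.camera_model(name): a dict with "camera_matrix" (3x3 intrinsics, pixels), "k1" (the pictures are not rectified: a ray, as slopes to the right and down, at radius r is drawn at 1 + k1 r^2 times it, then the intrinsics apply), "rvec" (rotation vector, rad) and "tvec" (3), from world to camera coordinates, as OpenCV has them. Camera axes: x right, y down, z forward; pixel columns grow to the right and rows downward; lengths in m; the calibration is good to about 2 mm. A picture is of the moment at which its call begins: read the wrist's pose just before it. camera_model takes no time and is no camera call; for the wrist camera it gives the pose at the moment of the call.
- robot.close_job(): hands the job in; it is judged then, once.
Trained networks look in the newest picture that a camera, given by its name, has taken for a name from the list of things; names that differ only in an ending like _2 or _b are one class to them, and where a whole thing is asked for, a point or a joint stands for the part that bears it (a point fixed in the world has none). Each returns a list of dicts, best first, with "score" (0 to 1); they miss things now and then, are a little off and sometimes report something else, mostly with a low value. They report only what shows in the picture. A call takes as long as a camera call.
- robot.recognise(name, camera): "centre" ([x, y, z] in m, in world coordinates, good to about 4 mm: the middle of the surface that is visible of it).
- robot.spot_point(name, camera): "centre" ([x, y, z] in m, in world coordinates, good to about 4 mm: a listed point, or the origin of a listed thing).
The state is a dict: "time": time; "joint_positions": joint angles; "qvel": joint speeds; "joint_torque": joint torques, N m; "tool_pos": TCP position; "ee_rot": TCP orientation; "wrist_force": force on the tool from outside, world axes, zero at the start; "wrist_torque": the same for the moment, N m; "width": finger opening in m; "finger_force": force on a finger pad.
Only numpy, scipy, OpenCV 4.12 (cv2) and the standard library are available. Lean on these libraries where they do the work, as an engineer would, in place of code of your own. Each camera call takes 0.05 s, during which the arm holds its last target. There are 200 camera calls.

## Working session

There is one attempt and no reset: what is moved stays moved. The work goes in short steps, Python scripts to look and compute and a tool call to move; the robot and the scene stay as the last step left them, time stands still between calls to the robot, and variables do not carry over. Pictures are saved under pics/ and viewed, at most 10 in all, crops included, and the job is handed in when it is done.

Besides the shell and the picture viewer there is one more tool, called after ">>>" as name(argument=value, ...) on one line, values as JSON. play_rows: Moves the arm, as the interface text tells. Its arguments: {"type":"object","properties":{"translation":{"type":"array","items":{"type":"array","items":{"type":"number","minimum":-1,"maximum":1}}},"twist":{"type":"array","items":{"type":"array","items":{"type":"number","minimum":-1,"maximum":1}}},"gripper":{"type":"array","items":{"type":"number"}}},"required":["translation","twist","gripper"]}

```bash
ls; mkdir -p pics; cat > h.py <<'E'
from bench import robot
import numpy as np, cv2
from scipy.spatial.transform import Rotation as R
def save(c,n):
    im=robot.snapshot(c); cv2.imwrite(f'pics/{n}.png',im[:,:,::-1]); return im
def project(c,P,m=None):
    m=m or robot.camera_model(c)
    P=np.atleast_2d(P).astype(float)
    K=np.array(m['camera_matrix']); d=np.array([m['k1'],0,0,0,0.])
    return cv2.projectPoints(P,np.array(m['rvec'],float),np.array(m['tvec'],float),K,d)[0].reshape(-1,2)
def ray(c,uv,m=None):
    m=m or robot.camera_model(c)
    K=np.array(m['camera_matrix']); d=np.array([m['k1'],0,0,0,0.])
    x=cv2.undistortPoints(np.array([[uv]],float),K,d).ravel()
    Rm=cv2.Rodrigues(np.array(m['rvec'],float))[0]; t=np.array(m['tvec'],float).ravel()
    o=-Rm.T@t; v=Rm.T@np.array([x[0],x[1],1]); return o,v/np.linalg.norm(v)
def onz(c,uv,z,m=None):
    o,v=ray(c,uv,m); return o+v*(z-o[2])/v[2]
E
python3 - <<'E'
from h import *
for c in ('top','scene'):
    save(c,c+'0')
    for n in ('lid','lid_crown','lifter','lifter_grip','solder_pot','pot_seat','lid_rest','rest_seat','lifter_stand','stand_seat'):
        for f in (robot.spot_point,):
            r=f(n,c)
            print(c,n,[(np.round(x['centre'],3).tolist(),round(x['score'],2)) for x in r[:2]])
o=robot.get_obs(); print(o['time'],o['tool_pos'],o['ee_rot'],o['width'])
a,b=cv2.imread('pics/top0.png'),cv2.imread('pics/scene0.png')
E
```

```text
pics
top lid [([0.575, 0.19, 0.073], 0.77)]
top lid_crown [([0.573, 0.188, 0.111], 0.77)]
top lifter [([0.545, 0.019, 0.107], 0.85)]
top lifter_grip [([0.544, 0.017, 0.138], 0.97)]
top solder_pot [([0.575, 0.191, 0.001], 0.75)]
top pot_seat []
top lid_rest [([0.605, -0.172, 0.002], 0.69), ([0.575, 0.188, 0.076], 0.44)]
top rest_seat [([0.608, -0.167, 0.035], 0.93)]
top lifter_stand [([0.543, 0.019, -0.004], 0.91)]
top stand_seat [([0.548, 0.018, 0.106], 0.81)]
scene lid [([0.575, 0.193, 0.073], 0.83)]
scene lid_crown [([0.573, 0.188, 0.106], 0.61), ([0.546, 0.021, 0.051], 0.57)]
scene lifter [([0.553, 0.02, 0.101], 0.93), ([0.61, -0.165, -0.0], 0.67)]
scene lifter_grip [([0.546, 0.018, 0.136], 0.84), ([0.544, 0.016, 0.082], 0.66)]
scene solder_pot [([0.574, 0.188, 0.0], 0.7)]
scene pot_seat []
scene lid_rest [([0.574, 0.196, 0.073], 0.67), ([0.607, -0.168, 0.0], 0.61)]
scene rest_seat [([0.607, -0.167, 0.034], 0.63)]
scene lifter_stand [([0.541, 0.019, 0.002], 0.86)]
scene stand_seat [([0.539, 0.019, 0.109], 0.96)]
1.1 [ 0.18849048 -0.51669008  0.40470543] [3.14149634e+00 3.01094324e-05 3.49812738e-01] 0.09424694884992268
```

View pics/top0.png

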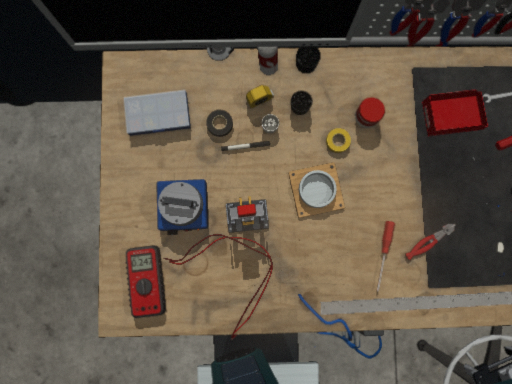

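View pics/scene0.png

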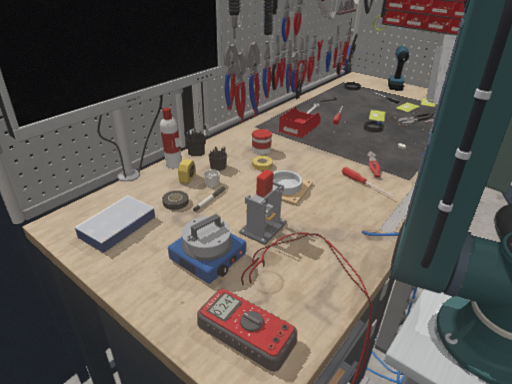

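```bash
cat >> h.py <<'E'
import json,sys
def plan(pos,yaw,step=0.038,grip=1,cur=None):
    """rows (<=8 a call) from the present pose to pos,yaw (tool down)"""
    o=robot.get_obs(); p=np.array(o['tool_pos']) if cur is None else np.array(cur[0]); y=o['ee_rot'][2] if cur is None else cur[1]
    d=np.array(pos)-p; dy=(yaw-y+np.pi)%(2*np.pi)-np.pi
    n=int(max(np.ceil(np.linalg.norm(d)/step),np.ceil(abs(dy)/0.098),1))
    T=[];W=[]
    for i in range(n):
        Rm=R.from_euler('xyz',[np.pi,0,y]).as_matrix()
        T.append(np.round(Rm.T@(d/n)/0.04,3).tolist()); W.append([0,0,round(-dy/n/0.1,3)]); y+=dy/n
    for k in range(0,n,8):
        print(json.dumps(dict(translation=T[k:k+8],twist=W[k:k+8],gripper=[grip]*len(T[k:k+8]))))
def st():
    o=robot.get_obs(); print('t',round(o['time'],2),'p',np.round(o['tool_pos'],4),'rpy',np.round(o['ee_rot'],4),'F',np.round(o['wrist_force'],2),'M',np.round(o['wrist_torque'],2),'w',round(o['width'],4),'ff',o['finger_force']); return o
E
python3 - <<'E'
from h import *
o=robot.get_obs();m=robot.camera_model('wrist')
Rm=cv2.Rodrigues(np.array(m['rvec'],float))[0]; c=-Rm.T@np.array(m['tvec']).ravel()
T=R.from_euler('xyz',o['ee_rot']).as_matrix()
print('cam in tool',T.T@(c-o['tool_pos']),'\n',T.T@Rm.T, m['camera_matrix'],m['k1'])
a=cv2.resize(cv2.imread('pics/top0.png')[165:240,140:360],None,fx=3.6,fy=3.6,interpolation=cv2.INTER_CUBIC)
b=cv2.resize(cv2.imread('pics/scene0.png')[160:290,160:330],None,fx=2.4,fy=2.4,interpolation=cv2.INTER_CUBIC)
w=max(a.shape[1],b.shape[1]); P=lambda i:cv2.copyMakeBorder(i,0,0,0,w-i.shape[1],0)
cv2.imwrite('pics/c.png',np.vstack([P(a),P(b)])[:600]); print(a.shape,b.shape)
plan([0.46,0.06,0.42],1.571)
E
```

```text
cam in tool [ 0.06463403 -0.00047147  0.0199234 ] 
 [[ 6.14746648e-04 -9.73969112e-01 -2.26679929e-01]
 [ 9.99999799e-01  5.64265838e-04  2.87493592e-04]
 [-1.52102139e-04 -2.26680060e-01  9.73969264e-01]] [[267.97314399   0.         256.29300729]
 [  0.         267.97314399 193.86038795]
 [  0.           0.           1.        ]] -0.010086471635323212
(270, 792, 3) (312, 408, 3)
{"translation": [[0.666, -0.66, -0.022], [0.711, -0.61, -0.022], [0.753, -0.558, -0.022], [0.791, -0.502, -0.022], [0.825, -0.444, -0.022], [0.855, -0.384, -0.022], [0.881, -0.321, -0.022], [0.901, -0.257, -0.022]], "twist": [[0, 0, -0.718], [0, 0, -0.718], [0, 0, -0.718], [0, 0, -0.718], [0, 0, -0.718], [0, 0, -0.718], [0, 0, -0.718], [0, 0, -0.718]], "gripper": [1, 1, 1, 1, 1, 1, 1, 1]}
{"translation": [[0.917, -0.192, -0.022], [0.929, -0.126, -0.022], [0.936, -0.059, -0.022], [0.937, 0.009, -0.022], [0.934, 0.076, -0.022], [0.926, 0.143, -0.022], [0.914, 0.209, -0.022], [0.896, 0.274, -0.022]], "twist": [[0, 0, -0.718], [0, 0, -0.718], [0, 0, -0.718], [0, 0, -0.718], [0, 0, -0.718], [0, 0, -0.718], [0, 0, -0.718], [0, 0, -0.718]], "gripper": [1, 1, 1, 1, 1, 1, 1, 1]}
{"translation": [[0.874, 0.338, -0.022]], "twist": [[0, 0, -0.718]], "gripper": [1]}
```

View pics/c.png

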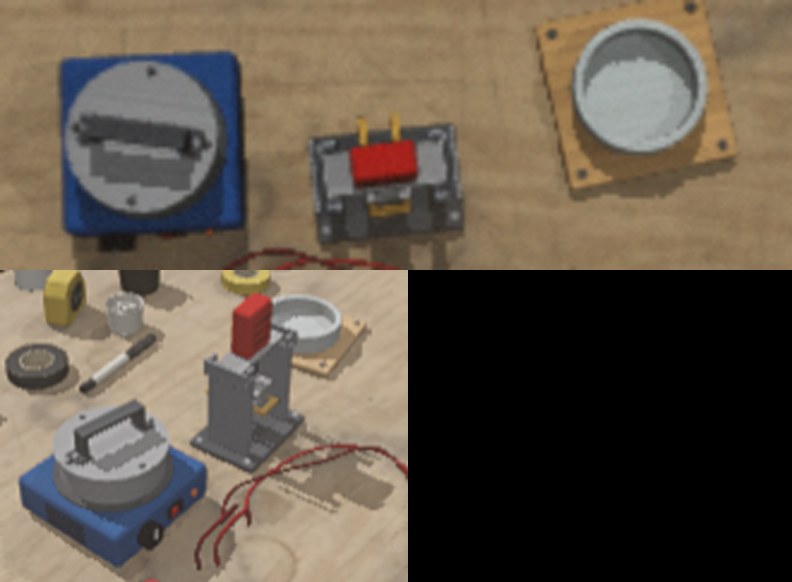

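>>> play_rows(translation=[[0.666, -0.66, 0], [0.711, -0.61, 0], [0.753, -0.558, 0], [0.791, -0.502, 0], [0.825, -0.444, 0], [0.855, -0.384, 0], [0.881, -0.321, 0], [0.901, -0.257, 0]], twist=[[0, 0, -0.718], [0, 0, -0.718], [0, 0, -0.718], [0, 0, -0.718], [0, 0, -0.718], [0, 0, -0.718], [0, 0, -0.718], [0, 0, -0.718]], gripper=[1, 1, 1, 1, 1, 1, 1, 1])

```text
time: 1.9
tool_pos: [0.3165, -0.2439, 0.4049]
ee_rot: [3.141, 0.0, 0.927]
wrist_force: [0.2, -0.3, -0.1]
width: 0.0936
finger_force: 0.0
```

>>> play_rows(translation=[[0.917, -0.192, 0], [0.929, -0.126, 0], [0.936, -0.059, 0], [0.937, 0.009, 0], [0.934, 0.076, 0], [0.926, 0.143, 0], [0.914, 0.209, 0], [0.896, 0.274, 0]], twist=[[0, 0, -0.718], [0, 0, -0.718], [0, 0, -0.718], [0, 0, -0.718], [0, 0, -0.718], [0, 0, -0.718], [0, 0, -0.718], [0, 0, -0.718]], gripper=[1, 1, 1, 1, 1, 1, 1, 1])

```text
time: 2.7
tool_pos: [0.4444, 0.0275, 0.4049]
ee_rot: [3.141, 0.0, 1.502]
wrist_force: [1.1, -0.6, 0.1]
width: 0.094
finger_force: 0.0
```

>>> play_rows(translation=[[0.874, 0.338, 0], [0, 0, 0], [0, 0, 0]], twist=[[0, 0, -0.718], [0, 0, 0], [0, 0, 0]], gripper=[1, 1, 1])

```text
time: 3.0
tool_pos: [0.4602, 0.0602, 0.4045]
ee_rot: [-3.141, 0.001, 1.572]
wrist_force: [-0.5, -0.4, 1.0]
width: 0.0941
finger_force: 0.0
```

```bash
python3 - <<'E'
from h import *
o=st(); m=robot.camera_model('wrist'); json.dump({k:np.array(v).tolist() for k,v in m.items()},open('m1.json','w'))
save('wrist','w1')
for n in ('lid','lid_crown','lifter','lifter_grip','stand_seat','lifter_stand','rest_seat','lid_rest'):
    r=robot.spot_point(n,'wrist'); print(n,[(np.round(x['centre'],4).tolist(),round(x['score'],2)) for x in r[:2]])
im=cv2.imread('pics/w1.png'); cv2.imwrite('pics/w1b.png',cv2.resize(im,(800,600),interpolation=cv2.INTER_CUBIC))
E
```

```text
t 3.0 p [0.4602 0.0602 0.4045] rpy [-3.1408e+00  7.0000e-04  1.5715e+00] F [-0.45 -0.42  0.97] M [-0.05 -0.06 -0.  ] w 0.0941 ff 0.0
lid [([0.5732, 0.19, 0.0713], 0.89)]
lid_crown [([0.5774, 0.1903, 0.1043], 0.85)]
lifter [([0.5432, 0.0161, 0.1041], 0.88)]
lifter_grip [([0.5432, 0.0228, 0.1369], 0.95)]
stand_seat [([0.5423, 0.0178, 0.1068], 0.9)]
lifter_stand [([0.5457, 0.0199, -0.0026], 0.66)]
rest_seat [([0.6053, -0.1704, 0.0317], 0.58)]
lid_rest [([0.6104, -0.1703, -0.0006], 0.62)]
```

View pics/w1b.png

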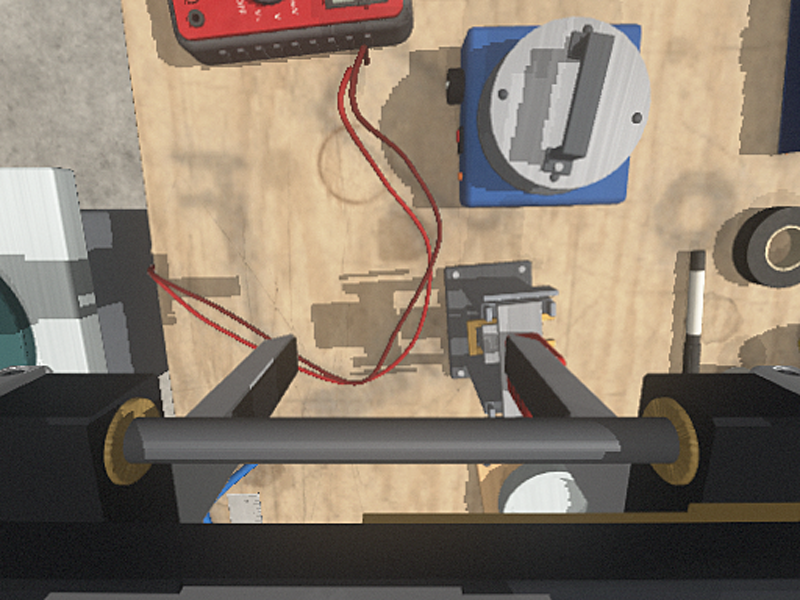

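```bash
python3 - <<'E'
import cv2,numpy as np
im=cv2.imread('pics/w1.png')
def crop(x,y,w,h,s=5):
    c=cv2.resize(im[y:y+h,x:x+w],None,fx=s,fy=s,interpolation=cv2.INTER_CUBIC)
    for i in range(0,w,20): cv2.putText(c,str(x+i),(i*s,10),0,.35,(0,0,255),1); cv2.line(c,(i*s,0),(i*s,h*s),(0,255,255) ,1) if 0 else None
    for i in range(0,h,20): cv2.putText(c,str(y+i),(0,i*s+4),0,.35,(0,0,255),1)
    return c
cv2.imwrite('pics/w1c.png',np.hstack([crop(340,5,80,115),crop(280,160,80,115)]))
E
```

```text
(no output)
```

View pics/w1c.png

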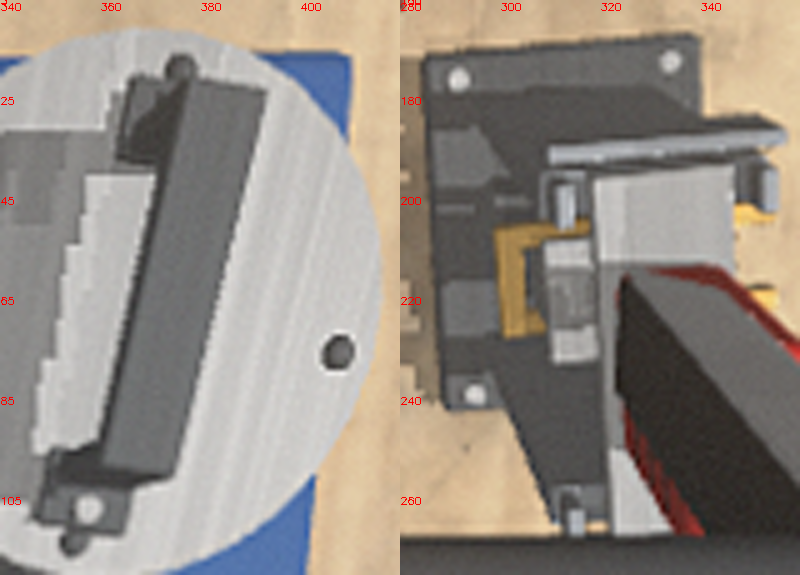

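```bash
python3 - <<'E'
from h import *
m=json.load(open('m1.json'))
f=lambda uv,z:onz('wrist',uv,z,m)
c=[f(u,.109) for u in [(377.6,20.6),(393.4,23),(374.4,100.6),(360.4,98)]]
print('crown c',np.mean(c,0), [np.round(x[:2],4) for x in c])
d=lambda a,b:np.degrees(np.arctan2(*(b-a)[[1,0]]))
print('yaw from long edges',d(c[3],c[0])-90,d(c[2],c[1])-90,'short',d(c[0],c[1]),d(c[3],c[2]))
h=[f(u,.006) for u in [(291.6,175.6),(334,172.4),(295,238.6)]]
print('stand',d(h[0],h[1]),d(h[2],h[0])-90)
g=[f(u,.110) for u in [(318.6,196),(347,193.4)]]; print('flange',d(*g),g)
p=[f(u,.081) for u in [(376,18.6),(355,113.4)]]; print('pips',d(p[1],p[0])-90,np.mean(p,0))
plan([0.545,-0.09,0.41],1.571)
E
```

```text
crown c [0.57302067 0.19056538 0.109     ] [array([0.5709, 0.2256]), array([0.5857, 0.2237]), array([0.5747, 0.1553]), array([0.5608, 0.1577])]
yaw from long edges -8.4342060245243 -9.109079419875513 short -7.246892799338546 -9.593139780923767
stand 4.46817366292778 4.857732574659906
flange 5.479262636220052 [array([0.52493546, 0.05936421, 0.11      ]), array([0.55472058, 0.06222131, 0.11      ])]
pips -8.4715516956893 [0.57350155 0.19124312 0.081     ]
{"translation": [[-0.745, 0.426, -0.026], [-0.746, 0.426, -0.026], [-0.746, 0.426, -0.026], [-0.746, 0.425, -0.026], [-0.746, 0.425, -0.026]], "twist": [[0, 0, -0.004], [0, 0, -0.004], [0, 0, -0.004], [0, 0, -0.004], [0, 0, -0.004]], "gripper": [1, 1, 1, 1, 1]}
```

>>> play_rows(translation=[[-0.93, 0.31, 0], [-0.93, 0.31, 0], [-0.93, 0.31, 0], [-0.93, 0.31, 0], [-0.93, 0.31, 0], [-0.93, 0.31, 0], [-0.93, 0.31, 0], [-0.93, 0.31, 0]], twist=[[0, 0, 0], [0, 0, 0], [0, 0, 0], [0, 0, 0], [0, 0, 0], [0, 0, 0], [0, 0, 0], [0, 0, 0]], gripper=[1, 1, 1, 1, 1, 1, 1, 1])

```text
time: 4.25
tool_pos: [0.5594, -0.2397, 0.4047]
ee_rot: [3.141, 0.0, 1.57]
wrist_force: [0.0, -0.7, -0.1]
width: 0.0942
finger_force: 0.0
```

>>> play_rows(translation=[[-0.9, 0.3, 0], [0, 0, 0], [0, 0, 0]], twist=[[0, 0, 0], [0, 0, 0], [0, 0, 0]], gripper=[1, 1, 1])

```text
time: 4.55
tool_pos: [0.5711, -0.2747, 0.4039]
ee_rot: [-3.14, -0.001, 1.569]
wrist_force: [0.0, 0.1, 0.5]
width: 0.0939
finger_force: 0.0
```

```bash
python3 - <<'E'
from h import *
o=st(); m=robot.camera_model('wrist'); json.dump({k:np.array(v).tolist() for k,v in m.items()},open('m2.json','w'))
im=save('wrist','w2')
for n in ('rest_seat','lid_rest','lifter_grip','stand_seat'):
    r=robot.spot_point(n,'wrist'); print(n,[(np.round(x['centre'],4).tolist(),round(x['score'],2)) for x in r[:2]])
u=project('wrist',[[.607,-.169,.034]],m)[0]; print(u)
x,y=(u-[70,75]).astype(int); x=max(x,0);y=max(y,0)
c=cv2.resize(cv2.imread('pics/w2.png')[y:y+140,x:x+150],None,fx=4,fy=4,interpolation=cv2.INTER_CUBIC)
cv2.imwrite('pics/w2c.png',c); print(x,y)
E
```

```text
t 4.55 p [ 0.5711 -0.2747  0.4039] rpy [-3.1404e+00 -1.3000e-03  1.5688e+00] F [0.03 0.09 0.5 ] M [-0.05 -0.07  0.05] w 0.0939 ff 0.0
rest_seat [([0.6074, -0.1709, 0.0344], 0.61)]
lid_rest [([0.6095, -0.1663, -0.0016], 0.79)]
lifter_grip []
stand_seat []
[286.02241002  98.63496076]
216 23
```

View pics/w2c.png

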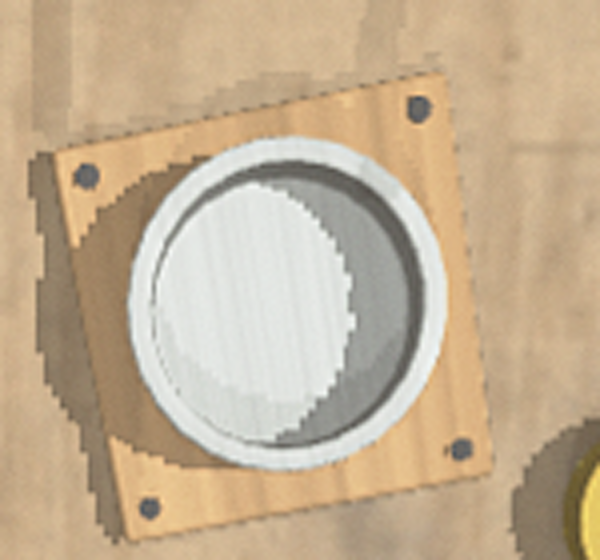

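```bash
python3 - <<'E'
from h import *
m=json.load(open('m2.json'))
print(onz('wrist',(287.45,98.5),.034,m))
plan([0.5435,0.019,0.402],1.655)
plan([0.5435,0.019,0.317],1.655,cur=([0.5435,0.019,0.402],1.655))
E
```

```text
[ 0.6087671  -0.16884205  0.034     ]
{"translation": [[0.911, -0.085, 0.011], [0.912, -0.076, 0.011], [0.913, -0.066, 0.011], [0.913, -0.057, 0.011], [0.914, -0.047, 0.011], [0.914, -0.038, 0.011], [0.915, -0.028, 0.011], [0.915, -0.019, 0.011]], "twist": [[0, 0, -0.104], [0, 0, -0.104], [0, 0, -0.104], [0, 0, -0.104], [0, 0, -0.104], [0, 0, -0.104], [0, 0, -0.104], [0, 0, -0.104]], "gripper": [1, 1, 1, 1, 1, 1, 1, 1]}
{"translation": [[0.0, -0.0, 0.708], [0.0, -0.0, 0.708], [0.0, -0.0, 0.708]], "twist": [[0, 0, -0.0], [0, 0, -0.0], [0, 0, -0.0]], "gripper": [1, 1, 1]}
```

>>> play_rows(translation=[[0.911, -0.085, 0.011], [0.912, -0.076, 0.011], [0.913, -0.066, 0.011], [0.913, -0.057, 0.011], [0.914, -0.047, 0.011], [0.914, -0.038, 0.011], [0.915, -0.028, 0.011], [0.915, -0.019, 0.011]], twist=[[0, 0, -0.104], [0, 0, -0.104], [0, 0, -0.104], [0, 0, -0.104], [0, 0, -0.104], [0, 0, -0.104], [0, 0, -0.104], [0, 0, -0.104]], gripper=[1, 1, 1, 1, 1, 1, 1, 1])

```text
time: 5.6
tool_pos: [0.543, 0.02, 0.4018]
ee_rot: [3.14, 0.0, 1.655]
wrist_force: [0.1, -0.8, 0.8]
width: 0.094
finger_force: 0.0
```

>>> play_rows(translation=[[0, 0, 0], [0, 0, 0]], twist=[[0, 0, 0], [0, 0, 0]], gripper=[1, 1])

```text
time: 5.8
tool_pos: [0.5435, 0.0189, 0.4017]
ee_rot: [3.141, 0.001, 1.656]
wrist_force: [0.0, -0.2, -0.8]
width: 0.0938
finger_force: 0.0
```

```bash
python3 - <<'E'
from h import *
o=st()
save('scene','s2')
for n in ('lifter_grip','stand_seat'):
    for c in ('scene',):
        r=robot.spot_point(n,c); print(n,[(np.round(x['centre'],4).tolist(),round(x['score'],2)) for x in r[:2]])
plan([0.5435,0.019,0.317],1.655)
E
```

```text
t 5.8 p [0.5435 0.0189 0.4017] rpy [3.1407e+00 9.0000e-04 1.6563e+00] F [ 0.03 -0.15 -0.77] M [-0.05 -0.1   0.04] w 0.0938 ff 0.0
lifter_grip [([0.5472, 0.016, 0.1356], 0.71)]
stand_seat [([0.5436, 0.0191, 0.1089], 0.57)]
{"translation": [[0.017, -0.003, 0.702], [0.017, -0.003, 0.702], [0.017, -0.003, 0.702]], "twist": [[0, 0, -0.008], [0, 0, -0.008], [0, 0, -0.008]], "gripper": [1, 1, 1]}
```

>>> play_rows(translation=[[0, 0, 0.7], [0, 0, 0.7], [0, 0, 0.7], [0, 0, 0], [0, 0, 0], [0, 0, 0], [0, 0, 0], [0, 0, 0]], twist=[[0, 0, 0], [0, 0, 0], [0, 0, 0], [0, 0, 0], [0, 0, 0], [0, 0, 0], [0, 0, 0], [0, 0, 0]], gripper=[1, 1, 1, 1, -1, -1, -1, -1])

```text
time: 6.75
tool_pos: [0.5444, 0.0176, 0.3188]
ee_rot: [3.139, 0.001, 1.653]
wrist_force: [-0.5, 0.5, 0.1]
width: 0.0654
finger_force: 0.0
```

>>> play_rows(translation=[[0, 0, 0], [0, 0, 0], [0, 0, 0], [0, 0, 0]], twist=[[0, 0, 0], [0, 0, 0], [0, 0, 0], [0, 0, 0]], gripper=[-1, -1, -1, -1])

```text
time: 7.15
tool_pos: [0.544, 0.0178, 0.3171]
ee_rot: [-3.142, 0.0, 1.654]
wrist_force: [0.1, -1.4, -0.3]
width: 0.0334
finger_force: 0.0
```

```bash
python3 - <<'E'
from h import *
o=st()
E
```

```text
t 7.15 p [0.544  0.0178 0.3171] rpy [-3.1415e+00  1.0000e-04  1.6537e+00] F [ 0.06 -1.36 -0.31] M [-0.03 -0.09 -0.01] w 0.0334 ff 0.0
```

>>> play_rows(translation=[[0, 0, 0], [0, 0, 0], [0, 0, 0], [0, 0, 0], [0, 0, 0]], twist=[[0, 0, 0], [0, 0, 0], [0, 0, 0], [0, 0, 0], [0, 0, 0]], gripper=[-1, -1, -1, -1, -1])

```text
time: 7.65
tool_pos: [0.5441, 0.0177, 0.3171]
ee_rot: [-3.142, 0.0, 1.654]
wrist_force: [-1.2, 0.1, -0.3]
width: 0.0242
finger_force: 29.8
```

```bash
python3 - <<'E'
from h import *
o=st()
E
```

```text
t 7.65 p [0.5441 0.0177 0.3171] rpy [-3.1415e+00  1.0000e-04  1.6537e+00] F [-1.15  0.1  -0.33] M [-0.02 -0.13  0.01] w 0.0242 ff 29.80150580406189
```

>>> play_rows(translation=[[0, 0, -0.25], [0, 0, -0.5], [0, 0, -0.6], [0, 0, -0.6], [0, 0, -0.5], [0, 0, -0.1], [0, 0, 0]], twist=[[0, 0, 0], [0, 0, 0], [0, 0, 0], [0, 0, 0], [0, 0, 0], [0, 0, 0], [0, 0, 0]], gripper=[-1, -1, -1, -1, -1, -1, -1])

```text
time: 8.35
tool_pos: [0.544, 0.0177, 0.4198]
ee_rot: [3.14, 0.0, 1.654]
wrist_force: [0.9, 0.2, -3.9]
width: 0.0239
finger_force: 29.8
```

```bash
python3 - <<'E'
from h import *
o=st()
plan([.5439,.1939,.419],1.419,grip=-1,step=0.03)
E
```

```text
t 8.35 p [0.544  0.0177 0.4198] rpy [3.1403e+00 3.0000e-04 1.6536e+00] F [ 0.86  0.25 -3.89] M [-0.04 -0.11 -0.02] w 0.0239 ff 29.790902137756348
{"translation": [[0.732, 0.06, 0.003], [0.733, 0.031, 0.003], [0.734, 0.003, 0.003], [0.734, -0.026, 0.003], [0.732, -0.055, 0.003], [0.729, -0.083, 0.003]], "twist": [[0, 0, 0.391], [0, 0, 0.391], [0, 0, 0.391], [0, 0, 0.391], [0, 0, 0.391], [0, 0, 0.391]], "gripper": [-1, -1, -1, -1, -1, -1]}
```

>>> play_rows(translation=[[0.732, 0.06, 0], [0.733, 0.031, 0], [0.734, 0.003, 0], [0.734, -0.026, 0], [0.732, -0.055, 0], [0.729, -0.083, 0], [0, 0, 0], [0, 0, 0]], twist=[[0, 0, 0.391], [0, 0, 0.391], [0, 0, 0.391], [0, 0, 0.391], [0, 0, 0.391], [0, 0, 0.391], [0, 0, 0], [0, 0, 0]], gripper=[-1, -1, -1, -1, -1, -1, -1, -1])

```text
time: 9.15
tool_pos: [0.5437, 0.1943, 0.4171]
ee_rot: [-3.138, 0.002, 1.421]
wrist_force: [0.2, 0.4, -2.0]
width: 0.024
finger_force: 29.8
```

```bash
python3 - <<'E'
from h import *
o=st()
save('scene','s3'); a=cv2.imread('pics/s3.png')[120:300,130:330]
for n in ('lid_crown','lifter','lifter_grip','foot_mark','hook_mark'):
    r=robot.spot_point(n,'scene'); print(n,[(np.round(x['centre'],4).tolist(),round(x['score'],2)) for x in r[:2]])
save('wrist','w3'); b=cv2.imread('pics/w3.png')
a=cv2.resize(a,None,fx=2,fy=2,interpolation=cv2.INTER_CUBIC); b=b[:240,200:450]; b=cv2.resize(b,(375,360),interpolation=cv2.INTER_CUBIC)
cv2.imwrite('pics/c3.png',np.hstack([a,b]))
for i in range(6):
    F=robot.snapshot('top'); print(np.round(robot.get_obs()['wrist_force'],2))
E
```

```text
t 9.15 p [0.5437 0.1943 0.4171] rpy [-3.1385e+00  2.2000e-03  1.4206e+00] F [ 0.15  0.37 -2.01] M [-0.06 -0.06  0.  ] w 0.024 ff 29.790840446949005
lid_crown [([0.5752, 0.1901, 0.1053], 0.7), ([0.5432, 0.196, 0.1826], 0.46)]
lifter [([0.548, 0.1963, 0.2026], 0.94)]
lifter_grip [([0.5437, 0.1922, 0.2369], 0.67)]
foot_mark [([0.5424, 0.1985, 0.1548], 0.86)]
hook_mark [([0.5464, 0.192, 0.1528], 0.68)]
[ 0.12  0.63 -2.37]
[-0.28 -0.44 -2.33]
[ 0.12  0.63 -2.41]
[ 0.83  0.02 -3.13]
[-0.76  0.39 -2.16]
[ 0.1  -0.36 -2.24]
```

View pics/c3.png

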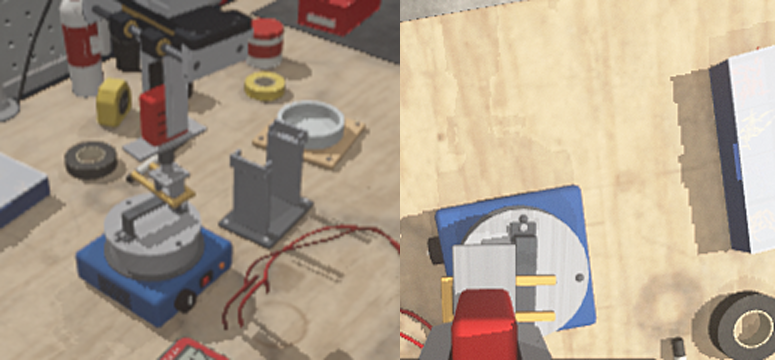

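>>> play_rows(translation=[[0, 0, 0.3], [0, 0, 0.25], [0, 0, 0.1], [0, 0, 0], [0, 0, 0]], twist=[[0, 0, 0], [0, 0, 0], [0, 0, 0], [0, 0, 0], [0, 0, 0]], gripper=[-1, -1, -1, -1, -1])

```text
time: 10.3
tool_pos: [0.5439, 0.1939, 0.3929]
ee_rot: [-3.141, 0.0, 1.419]
wrist_force: [0.5, -0.2, -2.2]
width: 0.024
finger_force: 29.8
```

>>> play_rows(translation=[[0, 0, 0.05], [0, 0, 0.025], [0, 0, 0]], twist=[[0, 0, 0], [0, 0, 0], [0, 0, 0]], gripper=[-1, -1, -1])

```text
time: 10.6
tool_pos: [0.5439, 0.1939, 0.3902]
ee_rot: [3.141, 0.0, 1.419]
wrist_force: [-0.6, -0.7, -3.4]
width: 0.0238
finger_force: 29.8
```

>>> play_rows(translation=[[0, 0, 0.05], [0, 0, 0.025], [0, 0, 0]], twist=[[0, 0, 0], [0, 0, 0], [0, 0, 0]], gripper=[-1, -1, -1])

```text
time: 10.9
tool_pos: [0.5438, 0.1939, 0.3868]
ee_rot: [-3.141, 0.0, 1.419]
wrist_force: [-0.4, -0.3, -2.7]
width: 0.0241
finger_force: 29.8
```

>>> play_rows(translation=[[0, 0, 0.05], [0, 0, 0.025], [0, 0, 0]], twist=[[0, 0, 0], [0, 0, 0], [0, 0, 0]], gripper=[-1, -1, -1])

```text
time: 11.2
tool_pos: [0.5438, 0.1939, 0.3838]
ee_rot: [-3.141, 0.0, 1.419]
wrist_force: [-0.5, -0.4, -3.3]
width: 0.0239
finger_force: 29.8
```

>>> play_rows(translation=[[0, 0, 0.05], [0, 0, 0.025], [0, 0, 0]], twist=[[0, 0, 0], [0, 0, 0], [0, 0, 0]], gripper=[-1, -1, -1])

```text
time: 11.5
tool_pos: [0.5438, 0.1939, 0.382]
ee_rot: [3.141, -0.0, 1.419]
wrist_force: [-0.4, -1.0, 1.3]
width: 0.0241
finger_force: 29.8
```

>>> play_rows(translation=[[0, 0, 0.05], [0, 0, 0.025], [0, 0, 0]], twist=[[0, 0, 0], [0, 0, 0], [0, 0, 0]], gripper=[-1, -1, -1])

```text
time: 11.8
tool_pos: [0.5439, 0.1939, 0.3787]
ee_rot: [3.141, -0.0, 1.419]
wrist_force: [-1.0, -0.5, 3.4]
width: 0.0239
finger_force: 29.8
```

>>> play_rows(translation=[[0, 0, 0.05], [0, 0, 0.025], [0, 0, 0]], twist=[[0, 0, 0], [0, 0, 0], [0, 0, 0]], gripper=[-1, -1, -1])

```text
time: 12.1
tool_pos: [0.5439, 0.1939, 0.3757]
ee_rot: [3.141, -0.0, 1.419]
wrist_force: [-2.7, 0.0, 5.8]
width: 0.0241
finger_force: 29.8
```

>>> play_rows(translation=[[0, 0, 0.05], [0, 0, 0.03], [0, 0, 0]], twist=[[0, 0, 0], [0, 0, 0], [0, 0, 0]], gripper=[-1, -1, -1])

```text
time: 12.4
tool_pos: [0.5438, 0.1939, 0.3731]
ee_rot: [3.14, -0.001, 1.419]
wrist_force: [-3.0, 0.3, 8.1]
width: 0.0239
finger_force: 29.8
```

```bash
python3 - <<'E'
from h import *
o=st(); fs=[]
for i in range(6):
    robot.snapshot('top'); fs.append(robot.get_obs()['wrist_force'])
print(np.mean(fs,0)); o=st()
plan([.5736,.1894,o['tool_pos'][2]],1.419,grip=-1,step=0.004)
E
```

```text
t 12.4 p [0.5438 0.1939 0.3731] rpy [ 3.1403e+00 -5.0000e-04  1.4191e+00] F [-3.05  0.3   8.11] M [-0.13  0.42 -0.03] w 0.0239 ff 29.795687198638916
[-2.80398098 -0.41073253  7.25135342]
t 12.7 p [0.5438 0.1939 0.3733] rpy [ 3.1402e+00 -6.0000e-04  1.4190e+00] F [-2.43  0.46  6.79] M [-0.2   0.35 -0.  ] w 0.0241 ff 29.795438647270203
{"translation": [[0.0, 0.094, 0.0], [0.0, 0.094, 0.0], [0.0, 0.094, 0.0], [0.0, 0.094, 0.0], [0.0, 0.094, 0.0], [0.0, 0.094, 0.0], [0.0, 0.094, 0.0], [0.0, 0.094, 0.0]], "twist": [[0, 0, 0.0], [0, 0, 0.0], [0, 0, 0.0], [0, 0, 0.0], [0, 0, 0.0], [0, 0, 0.0], [0, 0, 0.0], [0, 0, 0.0]], "gripper": [-1, -1, -1, -1, -1, -1, -1, -1]}
```

>>> play_rows(translation=[[0, 0, 0.02], [0, 0.05, 0], [0, 0.075, 0], [0, 0.075, 0], [0, 0, 0]], twist=[[0, 0, 0], [0, 0, 0], [0, 0, 0], [0, 0, 0], [0, 0, 0]], gripper=[-1, -1, -1, -1, -1])

```text
time: 13.2
tool_pos: [0.5509, 0.1931, 0.3719]
ee_rot: [-3.138, -0.001, 1.42]
wrist_force: [-6.6, 1.0, 8.6]
width: 0.0239
finger_force: 29.8
```

```bash
python3 - <<'E'
from h import *
o=st(); fs=[]
for i in range(3):
    robot.snapshot('top'); fs.append(robot.get_obs()['wrist_force'])
print(np.mean(fs,0)); o=st()
plan([.5736,.1894,o['tool_pos'][2]],1.419,grip=-1,step=0.004)
E
```

```text
t 13.2 p [0.5509 0.1931 0.3719] rpy [-3.1380e+00 -7.0000e-04  1.4198e+00] F [-6.56  1.03  8.55] M [ 0.11  1.26 -0.01] w 0.0239 ff 29.800024330615997
[-6.0541653   0.67576525  8.31287788]
t 13.35 p [0.5508 0.1931 0.3721] rpy [-3.1383e+00 -7.0000e-04  1.4198e+00] F [-6.67  1.13  8.31] M [ 0.05  1.28 -0.02] w 0.0233 ff 29.79963183403015
{"translation": [[-0.001, 0.096, 0.0], [-0.001, 0.096, 0.0], [-0.001, 0.096, 0.0], [-0.001, 0.096, 0.0], [-0.001, 0.096, 0.0], [-0.001, 0.096, 0.0]], "twist": [[0, 0, 0.001], [0, 0, 0.001], [0, 0, 0.001], [0, 0, 0.001], [0, 0, 0.001], [0, 0, 0.001]], "gripper": [-1, -1, -1, -1, -1, -1]}
```

>>> play_rows(translation=[[0, 0.05, 0], [0, 0.05, 0], [0, 0, 0]], twist=[[0, 0, 0], [0, 0, 0], [0, 0, 0]], gripper=[-1, -1, -1])

```text
time: 13.65
tool_pos: [0.5547, 0.1926, 0.3719]
ee_rot: [-3.138, -0.001, 1.42]
wrist_force: [-5.9, 0.9, 8.2]
width: 0.0241
finger_force: 29.8
```

```bash
python3 - <<'E'
from h import *
o=st(); fs=[]
for i in range(2):
    robot.snapshot('scene'); fs.append(robot.get_obs()['wrist_force'])
print(np.mean(fs,0)); o=st()
a=robot.snapshot('scene')[:,:,::-1][160:270,160:270]
r=robot.spot_point('lid_crown','scene'); print([(np.round(x['centre'],4).tolist(),round(x['score'],2)) for x in r[:2]])
a=cv2.resize(a,None,fx=5,fy=5,interpolation=cv2.INTER_CUBIC); cv2.imwrite('pics/c4.png',a)
E
```

```text
t 13.65 p [0.5547 0.1926 0.3719] rpy [-3.1376e+00 -8.0000e-04  1.4199e+00] F [-5.91  0.86  8.23] M [0.21 1.4  0.04] w 0.0241 ff 29.80065643787384
[-6.38415715  0.57409245  8.44598789]
t 13.75 p [0.5546 0.1926 0.372 ] rpy [-3.1378e+00 -9.0000e-04  1.4199e+00] F [-6.32  1.41  8.27] M [0.18 1.32 0.02] w 0.0236 ff 29.800516068935394
[([0.5761, 0.1858, 0.1054], 0.73)]
```

View pics/c4.png

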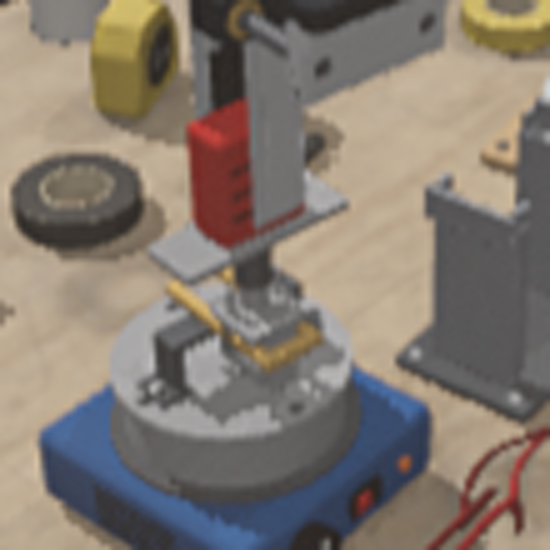

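>>> play_rows(translation=[[0, 0.08, 0], [0, 0.1, 0], [0, 0.1, 0], [0, 0.1, 0], [0, 0, 0]], twist=[[0, 0, 0], [0, 0, 0], [0, 0, 0], [0, 0, 0], [0, 0, 0]], gripper=[-1, -1, -1, -1, -1])

```text
time: 14.35
tool_pos: [0.5699, 0.1903, 0.3719]
ee_rot: [-3.138, -0.001, 1.42]
wrist_force: [-5.9, -0.2, 8.4]
width: 0.0234
finger_force: 29.8
```

>>> play_rows(translation=[[0, 0.1, 0], [0, 0.035, 0], [0, 0, 0]], twist=[[0, 0, 0], [0, 0, 0], [0, 0, 0]], gripper=[-1, -1, -1])

```text
time: 14.65
tool_pos: [0.575, 0.1896, 0.3719]
ee_rot: [-3.137, -0.001, 1.42]
wrist_force: [-6.3, 1.3, 8.7]
width: 0.024
finger_force: 29.9
```

```bash
python3 - <<'E'
from h import *
o=st()
E
```

```text
t 14.65 p [0.575  0.1896 0.3719] rpy [-3.137e+00 -9.000e-04  1.420e+00] F [-6.31  1.29  8.73] M [ 0.3  1.6 -0. ] w 0.024 ff 29.85581248998642
```

>>> play_rows(translation=[[0, 0, -0.05], [0, 0, -0.06], [0, 0, -0.06], [0, 0, -0.05], [0, 0, -0.05], [0, 0, -0.05], [0, 0, -0.05], [0, 0, 0]], twist=[[0, 0, 0], [0, 0, 0], [0, 0, 0], [0, 0, 0], [0, 0, 0], [0, 0, 0], [0, 0, 0], [0, 0, 0]], gripper=[-1, -1, -1, -1, -1, -1, -1, -1])

```text
time: 15.45
tool_pos: [0.5764, 0.1888, 0.3847]
ee_rot: [-3.14, 0.001, 1.419]
wrist_force: [0.1, 0.7, -6.3]
width: 0.024
finger_force: 29.8
```

```bash
python3 - <<'E'
from h import *
o=st(); fs=[];ms=[]
for i in range(4):
    a=robot.snapshot('scene'); x=robot.get_obs(); fs.append(x['wrist_force']);ms.append(x['wrist_torque'])
print(np.mean(fs,0),np.mean(ms,0)); o=st()
a=a[:,:,::-1][150:270,150:270]
b=robot.snapshot('wrist')[:,:,::-1][100:300,180:420]
a=cv2.resize(a,None,fx=4,fy=4,interpolation=cv2.INTER_CUBIC); b=cv2.resize(b,(300,480)) if 0 else cv2.resize(b,(320,267))
b=cv2.copyMakeBorder(b,0,480-267,0,0,0); cv2.imwrite('pics/c5.png',np.hstack([a,b]))
E
```

```text
t 15.45 p [0.5764 0.1888 0.3847] rpy [-3.1404e+00  1.0000e-03  1.4186e+00] F [ 0.07  0.68 -6.31] M [-0.05 -0.13 -0.04] w 0.024 ff 29.838514924049377
[ 0.31630283  0.20952715 -6.14455157] [-0.03886555 -0.06259714 -0.0199675 ]
t 15.65 p [0.5762 0.1889 0.3854] rpy [-3.1411e+00  5.0000e-04  1.4188e+00] F [ 0.61  0.25 -6.3 ] M [ 0.01 -0.04  0.02] w 0.0242 ff 29.83851045370102
```

View pics/c5.png

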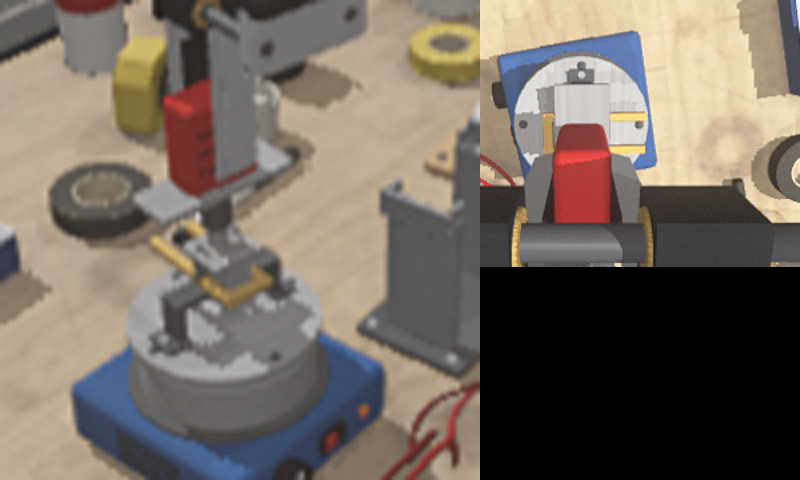

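```bash
python3 - <<'E'
from h import *
o=st(); m=robot.camera_model('wrist')
im=save('wrist','w6'); g=cv2.cvtColor(im,cv2.COLOR_RGB2GRAY).astype(int)
W=[]
for u,v in [(212.3,193.6),(299.3,193.6),(255.8,148.7)]:
    u0,v0=int(u)-6,int(v)-6; c=g[v0:v0+13,u0:u0+13]
    w=np.clip(c.max()*0.7-c,0,None).astype(float); w[w<0.4*w.max()]=0
    n,l,s,cen=cv2.connectedComponentsWithStats((w>0).astype(np.uint8)); k=l[6,6] or 1
    yy,xx=np.mgrid[:13,:13]; print(c.min(),c.max(),n,s[1:,4].tolist(),cen[1:].round(1).tolist())
    mm=w*(l==k); uv=(u0+(xx*mm).sum()/mm.sum(),v0+(yy*mm).sum()/mm.sum())
    p=onz('wrist',uv,.0864,m); W.append(p); print(uv,p.round(4))
print('mid x-pips',(W[0]+W[1])/2,'TCP',o['tool_pos'],'sep',np.linalg.norm(W[0]-W[1]))
plan([.5762,.1889,.460],1.4188,grip=-1,step=.015)
E
```

```text
t 15.7 p [0.5762 0.1889 0.3856] rpy [-3.1412e+00  3.0000e-04  1.4189e+00] F [-0.    0.   -5.69] M [-0.04 -0.12  0.01] w 0.0238 ff 29.838572144508362
73 164 2 [25] [[5.8, 5.8]]
(np.float64(211.8807197943445), np.float64(192.83676092544988)) [0.5286 0.1975 0.0864]
83 231 2 [22] [[5.8, 6.0]]
(np.float64(298.43252625956916), np.float64(192.97952643760013)) [0.6201 0.1834 0.0864]
65 230 2 [45] [[6.2, 8.9]]
(np.float64(255.11490815890645), np.float64(150.71038017941052)) [0.5811 0.2346 0.0864]
mid x-pips [0.57435621 0.19048272 0.0864    ] TCP [0.57616848 0.18888972 0.38557368] sep 0.0925685212053569
{"translation": [[-0.0, 0.0, -0.372], [-0.0, 0.0, -0.372], [-0.0, 0.0, -0.372], [-0.0, 0.0, -0.372], [-0.0, 0.0, -0.372]], "twist": [[0, 0, 0.0], [0, 0, 0.0], [0, 0, 0.0], [0, 0, 0.0], [0, 0, 0.0]], "gripper": [-1, -1, -1, -1, -1]}
```

>>> play_rows(translation=[[0, 0, -0.08], [0, 0, -0.18], [0, 0, -0.3], [0, 0, -0.38], [0, 0, -0.38], [0, 0, -0.3], [0, 0, -0.18], [0, 0, -0.08]], twist=[[0, 0, 0], [0, 0, 0], [0, 0, 0], [0, 0, 0], [0, 0, 0], [0, 0, 0], [0, 0, 0], [0, 0, 0]], gripper=[-1, -1, -1, -1, -1, -1, -1, -1])

```text
time: 16.55
tool_pos: [0.5761, 0.189, 0.4627]
ee_rot: [3.139, -0.001, 1.419]
wrist_force: [0.6, -0.9, -6.5]
width: 0.0241
finger_force: 29.8
```

>>> play_rows(translation=[[-0.0875, 0.022, 0], [-0.175, 0.044, 0], [-0.2625, 0.066, 0], [-0.35, 0.088, 0], [-0.4375, 0.11, 0], [-0.4375, 0.11, 0], [-0.4375, 0.11, 0], [-0.4375, 0.11, 0]], twist=[[0, 0, 0], [0, 0, 0], [0, 0, 0], [0, 0, 0], [0, 0, 0], [0, 0, 0], [0, 0, 0], [0, 0, 0]], gripper=[-1, -1, -1, -1, -1, -1, -1, -1])

```text
time: 17.35
tool_pos: [0.5863, 0.0791, 0.4608]
ee_rot: [-3.141, 0.001, 1.418]
wrist_force: [0.2, 0.8, -6.3]
width: 0.024
finger_force: 29.8
```

>>> play_rows(translation=[[-0.4375, 0.11, 0], [-0.4375, 0.11, 0], [-0.4375, 0.11, 0], [-0.4375, 0.11, 0], [-0.4375, 0.11, 0], [-0.4375, 0.11, 0], [-0.4375, 0.11, 0], [-0.4375, 0.11, 0]], twist=[[0, 0, 0], [0, 0, 0], [0, 0, 0], [0, 0, 0], [0, 0, 0], [0, 0, 0], [0, 0, 0], [0, 0, 0]], gripper=[-1, -1, -1, -1, -1, -1, -1, -1])

```text
time: 18.15
tool_pos: [0.6, -0.0641, 0.4611]
ee_rot: [3.142, 0.0, 1.419]
wrist_force: [-0.4, 0.2, -5.5]
width: 0.0237
finger_force: 29.8
```

>>> play_rows(translation=[[-0.4375, 0.11, 0], [-0.4375, 0.11, 0], [-0.4375, 0.11, 0], [-0.4375, 0.11, 0], [-0.35, 0.088, 0], [-0.2625, 0.066, 0], [-0.175, 0.044, 0], [-0.0875, 0.022, 0]], twist=[[0, 0, 0], [0, 0, 0], [0, 0, 0], [0, 0, 0], [0, 0, 0], [0, 0, 0], [0, 0, 0], [0, 0, 0]], gripper=[-1, -1, -1, -1, -1, -1, -1, -1])

```text
time: 18.95
tool_pos: [0.6103, -0.1709, 0.461]
ee_rot: [-3.141, -0.0, 1.419]
wrist_force: [0.4, 0.4, -5.9]
width: 0.0239
finger_force: 29.8
```

```bash
python3 - <<'E'
from h import *
robot.snapshot('top'); robot.snapshot('top')
o=st(); m=robot.camera_model('wrist'); save('wrist','w7'); save('scene','s7'); json.dump({k:np.array(v).tolist() for k,v in m.items()},open('m7.json','w'))
for c in ('scene','wrist'):
  for n in ('lid','lid_crown','rest_seat'):
    r=robot.spot_point(n,c); print(c,n,[(np.round(x['centre'],4).tolist(),round(x['score'],2)) for x in r[:2]])
a=cv2.imread('pics/s7.png')[120:250,200:350]; b=cv2.imread('pics/w7.png')[60:300,130:390]
a=cv2.resize(a,None,fx=2.6,fy=2.6,interpolation=cv2.INTER_CUBIC); b=cv2.resize(b,None,fx=1.5,fy=1.5,interpolation=cv2.INTER_CUBIC)
h=max(a.shape[0],b.shape[0]); P=lambda i:cv2.copyMakeBorder(i,0,h-i.shape[0],0,0,0)
cv2.imwrite('pics/c7.png',np.hstack([P(a),P(b)])); print(a.shape,b.shape)
plan([.6106,-.1704,o['tool_pos'][2]],1.4188,grip=-1,step=.015)
E
```

```text
t 19.05 p [ 0.6102 -0.1704  0.4611] rpy [-3.1415e+00 -2.0000e-04  1.4190e+00] F [-0.21 -0.53 -6.19] M [ 0.   -0.08 -0.03] w 0.0239 ff 29.838542640209198
scene lid [([0.6074, -0.1653, 0.1529], 0.65), ([0.5394, 0.0206, 0.1079], 0.63)]
scene lid_crown [([0.6099, -0.1748, 0.1903], 0.95), ([0.5752, 0.1857, -0.0014], 0.64)]
scene rest_seat [([0.6042, -0.1715, 0.0363], 0.7), ([0.5426, 0.0201, 0.1095], 0.39)]
wrist lid []
wrist lid_crown []
wrist rest_seat []
(338, 390, 3) (360, 390, 3)
{"translation": [[-0.011, 0.013, 0.004]], "twist": [[0, 0, 0.008]], "gripper": [-1]}
```

View pics/c7.png

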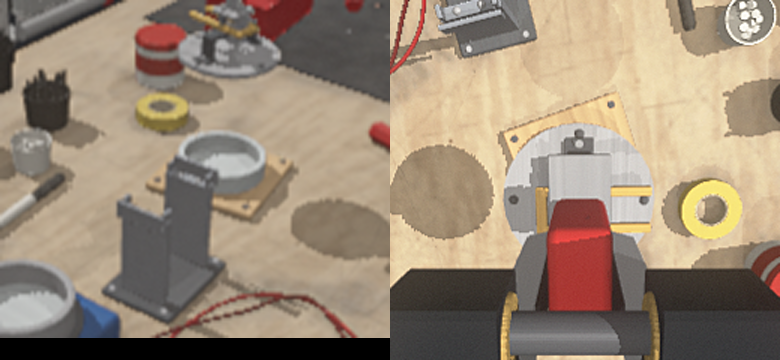

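```bash
cat >> h.py <<'E'
def blob(im,u,v,r=6):
    g=cv2.cvtColor(im,cv2.COLOR_BGR2GRAY).astype(float); u0,v0=int(round(u))-r,int(round(v))-r; c=g[v0:v0+2*r+1,u0:u0+2*r+1]
    w=np.clip(np.median(c)*0.75-c,0,None); w[w<0.3*w.max()]=0
    n,l,s,cen=cv2.connectedComponentsWithStats((w>0).astype(np.uint8))
    k=1+int(np.argmin(np.linalg.norm(cen[1:]-r,axis=1))); mm=w*(l==k); yy,xx=np.mgrid[:2*r+1,:2*r+1]
    return u0+(xx*mm).sum()/mm.sum(),v0+(yy*mm).sum()/mm.sum()
E
python3 - <<'E'
from h import *
m2,m7=json.load(open('m2.json')),json.load(open('m7.json'))
i2,i7=cv2.imread('pics/w2.png'),cv2.imread('pics/w7.png')
N=[]
for x,y in [(88,176),(418,109),(150,508),(461,450)]:
    uv=blob(i2,216+x/4-.4,23+y/4-.4); p=onz('wrist',uv,.011,m2); N.append(p); print('nail w2',np.round(uv,1),p.round(4))
print('centre by nails',np.mean(N,0))
uv=blob(i7,278,130); print('nail w7',np.round(uv,1),onz('wrist',uv,.011,m7).round(4))
L=[]
for u,v in [(212,193.3),(298.7,193.3)]:
    uv=blob(i7,u,v); p=onz('wrist',uv,.162,m7); L.append(p); print('pip',np.round(uv,1),p.round(4))
print(np.mean(L,0))
E
```

```text
nail w2 [237.1  66.5] [ 0.5454 -0.1269  0.011 ]
nail w2 [319.8  49.7] [ 0.6512 -0.107   0.011 ]
nail w2 [252.8 149.6] [ 0.5652 -0.233   0.011 ]
nail w2 [330.7 135. ] [ 0.6714 -0.2134  0.011 ]
centre by nails [ 0.60827357 -0.17010042  0.011     ]
nail w7 [276.6 129.4] [ 0.6513 -0.1073  0.011 ]
pip [212.  192.8] [ 0.5629 -0.1616  0.162 ]
pip [298.4 192.9] [ 0.6542 -0.1757  0.162 ]
[ 0.60855233 -0.16867617  0.162     ]
```

>>> play_rows(translation=[[-0.015, 0, 0.1], [0, 0, 0.2], [0, 0, 0.3], [0, 0, 0.38], [0, 0, 0.38], [0, 0, 0.38], [0, 0, 0.38], [0, 0, 0.3]], twist=[[0, 0, 0], [0, 0, 0], [0, 0, 0], [0, 0, 0], [0, 0, 0], [0, 0, 0], [0, 0, 0], [0, 0, 0]], gripper=[-1, -1, -1, -1, -1, -1, -1, -1])

```text
time: 20.25
tool_pos: [0.6099, -0.1708, 0.3621]
ee_rot: [-3.14, -0.0, 1.419]
wrist_force: [-0.2, -0.3, -6.4]
width: 0.0239
finger_force: 29.8
```

>>> play_rows(translation=[[0, 0, 0.2], [0, 0, 0.1], [0, 0, 0], [0, 0, 0]], twist=[[0, 0, 0], [0, 0, 0], [0, 0, 0], [0, 0, 0]], gripper=[-1, -1, -1, -1])

```text
time: 20.65
tool_pos: [0.6102, -0.171, 0.3532]
ee_rot: [3.14, 0.0, 1.419]
wrist_force: [0.0, 0.6, -6.1]
width: 0.0237
finger_force: 29.8
```

>>> play_rows(translation=[[0, 0, 0.05], [0, 0, 0.05], [0, 0, 0]], twist=[[0, 0, 0], [0, 0, 0], [0, 0, 0]], gripper=[-1, -1, -1])

```text
time: 20.95
tool_pos: [0.61, -0.1709, 0.3482]
ee_rot: [-3.141, 0.0, 1.419]
wrist_force: [0.5, -0.2, -6.6]
width: 0.024
finger_force: 29.8
```

```bash
python3 - <<'E'
from h import *
o=st()
E
```

```text
t 20.95 p [ 0.61   -0.1709  0.3482] rpy [-3.1414  0.      1.419 ] F [ 0.53 -0.16 -6.62] M [-0.04 -0.02 -0.01] w 0.024 ff 29.838579297065735
```

>>> play_rows(translation=[[0, 0, 0.05], [0, 0, 0.025], [0, 0, 0]], twist=[[0, 0, 0], [0, 0, 0], [0, 0, 0]], gripper=[-1, -1, -1])

```text
time: 21.25
tool_pos: [0.61, -0.1709, 0.345]
ee_rot: [-3.141, -0.0, 1.419]
wrist_force: [-0.5, -0.0, -6.7]
width: 0.024
finger_force: 29.8
```

>>> play_rows(translation=[[0, 0, 0.05], [0, 0, 0.025], [0, 0, 0]], twist=[[0, 0, 0], [0, 0, 0], [0, 0, 0]], gripper=[-1, -1, -1])

```text
time: 21.55
tool_pos: [0.61, -0.1709, 0.342]
ee_rot: [-3.141, -0.0, 1.419]
wrist_force: [-0.1, -0.9, -6.5]
width: 0.0238
finger_force: 29.8
```

>>> play_rows(translation=[[0, 0, 0.05], [0, 0, 0.025], [0, 0, 0]], twist=[[0, 0, 0], [0, 0, 0], [0, 0, 0]], gripper=[-1, -1, -1])

```text
time: 21.85
tool_pos: [0.6101, -0.1709, 0.3392]
ee_rot: [-3.141, 0.0, 1.419]
wrist_force: [0.8, -0.2, -6.1]
width: 0.0241
finger_force: 29.8
```

```bash
python3 - <<'E'
from h import *
o=st()
E
```

```text
t 21.85 p [ 0.6101 -0.1709  0.3392] rpy [-3.1415e+00  1.0000e-04  1.4190e+00] F [ 0.76 -0.16 -6.07] M [-0.03 -0.09 -0.  ] w 0.0241 ff 29.838601648807526
```

>>> play_rows(translation=[[0, 0, 0.04], [0, 0, 0.02], [0, 0, 0]], twist=[[0, 0, 0], [0, 0, 0], [0, 0, 0]], gripper=[-1, -1, -1])

```text
time: 22.15
tool_pos: [0.61, -0.1708, 0.3388]
ee_rot: [3.14, 0.0, 1.419]
wrist_force: [-3.8, 1.1, 2.3]
width: 0.0239
finger_force: 29.8
```

>>> play_rows(translation=[[0, 0, 0.03], [0, 0, 0.02], [0, 0, 0]], twist=[[0, 0, 0], [0, 0, 0], [0, 0, 0]], gripper=[-1, -1, -1])

```text
time: 22.45
tool_pos: [0.6101, -0.1709, 0.336]
ee_rot: [3.14, 0.0, 1.419]
wrist_force: [-3.0, 0.6, 5.1]
width: 0.024
finger_force: 29.8
```

```bash
python3 - <<'E'
from h import *
o=st()
E
```

```text
t 22.45 p [ 0.6101 -0.1709  0.336 ] rpy [3.1402e+00 4.0000e-04 1.4190e+00] F [-2.99  0.59  5.05] M [0.26 0.66 0.04] w 0.024 ff 29.843935668468475
```

>>> play_rows(translation=[[0, 0, 0.05], [0, 0, 0.05], [0, 0, 0.01], [0, 0, 0]], twist=[[0, 0, 0], [0, 0, 0], [0, 0, 0], [0, 0, 0]], gripper=[-1, -1, -1, -1])

```text
time: 22.85
tool_pos: [0.6101, -0.1709, 0.3321]
ee_rot: [3.14, 0.0, 1.419]
wrist_force: [-3.5, 1.5, 7.8]
width: 0.0238
finger_force: 29.8
```

```bash
python3 - <<'E'
from h import *
o=st(); fs=[]
for i in range(4):
    robot.snapshot('top'); fs.append(robot.get_obs()['wrist_force'])
print(np.mean(fs,0)); o=st()
E
```

```text
t 22.85 p [ 0.6101 -0.1709  0.3321] rpy [3.1400e+00 4.0000e-04 1.4191e+00] F [-3.47  1.51  7.84] M [ 0.32  0.99 -0.01] w 0.0238 ff 29.846605360507965
[-3.76695513  1.19606441  7.49998355]
t 23.05 p [ 0.6101 -0.1709  0.3322] rpy [3.1399e+00 5.0000e-04 1.4191e+00] F [-4.02  0.75  7.19] M [ 0.34  0.92 -0.02] w 0.0238 ff 29.84666347503662
```

>>> play_rows(translation=[[0, 0, 0.015], [0, -0.05, 0], [0, -0.1, 0], [0, -0.1, 0], [0, 0, 0]], twist=[[0, 0, 0], [0, 0, 0], [0, 0, 0], [0, 0, 0], [0, 0, 0]], gripper=[-1, -1, -1, -1, -1])

```text
time: 23.55
tool_pos: [0.6023, -0.1698, 0.3339]
ee_rot: [3.126, 0.002, 1.419]
wrist_force: [4.5, -0.2, 6.7]
width: 0.0239
finger_force: 29.9
```

```bash
python3 - <<'E'
from h import *
o=st()
E
```

```text
t 23.55 p [ 0.6023 -0.1698  0.3339] rpy [3.1261e+00 1.6000e-03 1.4192e+00] F [ 4.52 -0.22  6.72] M [ 0.   -1.29 -0.01] w 0.0239 ff 29.851195514202118
```

>>> play_rows(translation=[[0, 0, 0.04], [0, -0.05, 0], [0, -0.05, 0], [0, 0, 0]], twist=[[0, 0, 0], [0, 0, 0], [0, 0, 0], [0, 0, 0]], gripper=[-1, -1, -1, -1])

```text
time: 23.95
tool_pos: [0.5989, -0.1693, 0.3328]
ee_rot: [3.124, 0.002, 1.419]
wrist_force: [5.9, -0.9, 7.3]
width: 0.0239
finger_force: 29.9
```

```bash
python3 - <<'E'
from h import *
o=st()
E
```

```text
t 23.95 p [ 0.5989 -0.1693  0.3328] rpy [3.1239e+00 2.0000e-03 1.4191e+00] F [ 5.94 -0.93  7.33] M [-0.16 -1.57  0.  ] w 0.0239 ff 29.85669046640396
```

>>> play_rows(translation=[[0, 0, 0.025], [0, -0.05, 0], [0, -0.05, 0], [0, 0, 0]], twist=[[0, 0, 0], [0, 0, 0], [0, 0, 0], [0, 0, 0]], gripper=[-1, -1, -1, -1])

```text
time: 24.35
tool_pos: [0.595, -0.1688, 0.3321]
ee_rot: [3.123, 0.002, 1.419]
wrist_force: [5.9, -2.1, 8.5]
width: 0.0238
finger_force: 29.9
```

```bash
python3 - <<'E'
from h import *
o=st()
E
```

```text
t 24.35 p [ 0.595  -0.1688  0.3321] rpy [3.1230e+00 2.3000e-03 1.4191e+00] F [ 5.86 -2.11  8.52] M [-0.2  -1.71  0.01] w 0.0238 ff 29.860130846500397
```

>>> play_rows(translation=[[0, -0.05, 0], [0, -0.1, 0], [0, -0.1, 0], [0, 0, 0]], twist=[[0, 0, 0], [0, 0, 0], [0, 0, 0], [0, 0, 0]], gripper=[-1, -1, -1, -1])

```text
time: 24.75
tool_pos: [0.585, -0.1673, 0.3321]
ee_rot: [3.123, 0.002, 1.419]
wrist_force: [5.0, 0.5, 7.6]
width: 0.0238
finger_force: 29.9
```

```bash
python3 - <<'E'
from h import *
o=st()
E
```

```text
t 24.75 p [ 0.585  -0.1673  0.3321] rpy [3.1233e+00 2.4000e-03 1.4191e+00] F [4.97 0.54 7.58] M [-0.22 -1.69 -0.  ] w 0.0238 ff 29.91124302148819
```

>>> play_rows(translation=[[0, -0.1, 0], [0, -0.1, 0], [0, -0.08, 0], [0, 0, 0]], twist=[[0, 0, 0], [0, 0, 0], [0, 0, 0], [0, 0, 0]], gripper=[-1, -1, -1, -1])

```text
time: 25.15
tool_pos: [0.5739, -0.1657, 0.332]
ee_rot: [3.123, 0.003, 1.419]
wrist_force: [4.5, -0.7, 7.2]
width: 0.0243
finger_force: 29.9
```

```bash
python3 - <<'E'
from h import *
o=st()
for n in ('lid','lid_crown','foot_mark','lifter_grip'):
  for c in ('scene',):
    robot.snapshot(c) if n=='lid' else 0
    r=robot.spot_point(n,c); print(c,n,[(np.round(x['centre'],4).tolist(),round(x['score'],2)) for x in r[:2]])
m=robot.camera_model('wrist'); save('wrist','w8'); json.dump({k:np.array(v).tolist() for k,v in m.items()},open('m8.json','w'))
for P in [[.6085,-.1695,.040]]:
    print('lid centre expected px',project('wrist',P,m))
print('x pip', project('wrist',[[.6085+.0462*.9885,-.1695-.0462*.151,.040],[.6085+.0462*.151,-.1695+.0462*.9885,.040]],m))
i=cv2.imread('pics/w8.png')
for q in project('wrist',[[.6085+.0462*.9885,-.1695-.0462*.151,.040],[.6085+.0462*.151,-.1695+.0462*.9885,.040]],m):
    uv=blob(i,*q,r=7); print(np.round(uv,1),onz('wrist',uv,.040,m).round(4))
E
```

```text
t 25.15 p [ 0.5739 -0.1657  0.332 ] rpy [3.1234e+00 2.6000e-03 1.4190e+00] F [ 4.49 -0.68  7.19] M [-0.26 -1.69 -0.01] w 0.0243 ff 29.917348623275757
scene lid [([0.6109, -0.1664, 0.0323], 0.94)]
scene lid_crown [([0.614, -0.1721, 0.068], 0.72)]
scene foot_mark [([0.5799, -0.164, 0.069], 0.84)]
scene lifter_grip [([0.5781, -0.1683, 0.1493], 0.92), ([0.5745, 0.1961, 0.0742], 0.55)]
lid centre expected px [[285.1883204  193.65756243]]
x pip [[329.17031759 193.49347654]
 [286.34142082 148.89447453]]
[328.9 193.5] [ 0.6539 -0.1764  0.04  ]
[285.3 151.3] [ 0.6142 -0.1261  0.04  ]
```

>>> play_rows(translation=[[0, 0, -0.06], [0, 0, -0.08], [0, 0, -0.1], [0, 0, -0.1], [0, 0, -0.1], [0, 0, -0.15], [0, 0, -0.2], [0, 0, 0]], twist=[[0, 0, 0], [0, 0, 0], [0, 0, 0], [0, 0, 0], [0, 0, 0], [0, 0, 0], [0, 0, 0], [0, 0, 0]], gripper=[-1, -1, -1, -1, -1, -1, -1, -1])

```text
time: 26.25
tool_pos: [0.5713, -0.165, 0.3596]
ee_rot: [3.141, 0.0, 1.419]
wrist_force: [-0.7, -0.7, -2.3]
width: 0.0239
finger_force: 29.9
```

```bash
python3 - <<'E'
from h import *
robot.snapshot('scene');o=st()
for n in ('lid','lid_crown','foot_mark','lifter','lifter_grip'):
    r=robot.spot_point(n,'scene'); print(n,[(np.round(x['centre'],4).tolist(),round(x['score'],2)) for x in r[:2]])
m=robot.camera_model('wrist'); save('wrist','w9'); i=cv2.imread('pics/w9.png')
for q in project('wrist',[[.6539,-.1764,.040],[.6142,-.1261,.04]],m):
    uv=blob(i,*q,r=6); print(np.round(q,1),np.round(uv,1),onz('wrist',uv,.040,m).round(4))
o=st(); z=.425; p=o['tool_pos']
plan([p[0],p[1],z],1.419,grip=-1,step=.03); plan([.5441,.0177,z],1.654,grip=-1,step=.03,cur=([p[0],p[1],z],o['ee_rot'][2]))
E
```

```text
t 26.3 p [ 0.5713 -0.165   0.3592] rpy [3.1415e+00 2.0000e-04 1.4190e+00] F [-0.04  0.53 -2.58] M [-0.02 -0.07 -0.03] w 0.0237 ff 29.89084303379059
lid [([0.5754, -0.1591, 0.1435], 0.53)]
lid_crown [([0.6105, -0.1732, 0.0663], 0.71)]
foot_mark [([0.5723, -0.1597, 0.0953], 0.74)]
lifter [([0.5782, -0.1584, 0.1411], 0.76)]
lifter_grip [([0.573, -0.1663, 0.1773], 0.87), ([0.571, 0.1942, 0.0736], 0.5)]
[330.4 189.4] [330.5 189.4] [ 0.6541 -0.1765  0.04  ]
[290.4 150.6] [289.7 148.4] [ 0.6137 -0.1236  0.04  ]
t 26.6 p [ 0.5712 -0.165   0.3585] rpy [-3.1408e+00 -1.0000e-04  1.4190e+00] F [ 0.09  0.45 -1.72] M [ 0.05 -0.08  0.03] w 0.024 ff 29.89083856344223
{"translation": [[0.0, 0.0, -0.554], [0.0, 0.0, -0.554], [0.0, 0.0, -0.554]], "twist": [[0, 0, -0.0], [0, 0, -0.0], [0, 0, -0.0]], "gripper": [-1, -1, -1]}
{"translation": [[0.63, -0.194, -0.0], [0.636, -0.173, -0.0], [0.642, -0.152, -0.0], [0.647, -0.13, -0.0], [0.651, -0.108, -0.0], [0.654, -0.086, -0.0], [0.656, -0.064, -0.0]], "twist": [[0, 0, -0.336], [0, 0, -0.336], [0, 0, -0.336], [0, 0, -0.336], [0, 0, -0.336], [0, 0, -0.336], [0, 0, -0.336]], "gripper": [-1, -1, -1, -1, -1, -1, -1]}
```

>>> play_rows(translation=[[0, 0, -0.3], [0, 0, -0.55], [0, 0, -0.55], [0, 0, -0.27], [0, 0, 0]], twist=[[0, 0, 0], [0, 0, 0], [0, 0, 0], [0, 0, 0], [0, 0, 0]], gripper=[-1, -1, -1, -1, -1])

```text
time: 27.1
tool_pos: [0.5714, -0.165, 0.4288]
ee_rot: [3.136, 0.001, 1.419]
wrist_force: [-0.2, 0.5, -2.9]
width: 0.0242
finger_force: 29.9
```

>>> play_rows(translation=[[0.63, -0.194, 0], [0.636, -0.173, 0], [0.642, -0.152, 0], [0.647, -0.13, 0], [0.651, -0.108, 0], [0.654, -0.086, 0], [0.656, -0.064, 0], [0, 0, 0]], twist=[[0, 0, -0.336], [0, 0, -0.336], [0, 0, -0.336], [0, 0, -0.336], [0, 0, -0.336], [0, 0, -0.336], [0, 0, -0.336], [0, 0, 0]], gripper=[-1, -1, -1, -1, -1, -1, -1, -1])

```text
time: 27.9
tool_pos: [0.5436, 0.0204, 0.4246]
ee_rot: [-3.14, -0.002, 1.659]
wrist_force: [0.2, -0.6, -1.8]
width: 0.0238
finger_force: 29.9
```

```bash
python3 - <<'E'
from h import *
robot.snapshot('top');o=st()
robot.snapshot('scene')
for n in ('lid','lid_crown','lifter','lifter_grip','stand_seat'):
    r=robot.spot_point(n,'scene'); print(n,[(np.round(x['centre'],4).tolist(),round(x['score'],2)) for x in r[:2]])
o=st(); plan([.5441,.0177,.345],1.654,grip=-1,step=.02)
E
```

```text
t 27.95 p [0.5439 0.019  0.4247] rpy [-3.1398 -0.      1.6566] F [-0.38 -0.26 -2.55] M [-0.06 -0.1  -0.05] w 0.0242 ff 29.890803694725037
lid [([0.6069, -0.1671, 0.0303], 0.64)]
lid_crown [([0.6083, -0.1748, 0.0674], 0.8)]
lifter [([0.5452, 0.0218, 0.207], 0.77), ([0.61, -0.1746, 0.0671], 0.54)]
lifter_grip [([0.5447, 0.0201, 0.2432], 0.58)]
stand_seat [([0.5396, 0.0197, 0.1055], 0.77), ([0.6041, -0.1725, 0.0358], 0.71)]
t 28.25 p [0.5444 0.0168 0.4254] rpy [-3.1411e+00  2.0000e-04  1.6527e+00] F [ 0.48 -0.04 -3.28] M [-0.   -0.09  0.02] w 0.0238 ff 29.89085555076599
{"translation": [[0.005, -0.001, 0.402], [0.005, -0.001, 0.402], [0.005, -0.001, 0.402], [0.005, -0.001, 0.402], [0.005, -0.001, 0.402]], "twist": [[0, 0, -0.003], [0, 0, -0.003], [0, 0, -0.003], [0, 0, -0.003], [0, 0, -0.003]], "gripper": [-1, -1, -1, -1, -1]}
```

>>> play_rows(translation=[[0.02, 0, 0.25], [0, 0, 0.45], [0, 0, 0.5], [0, 0, 0.45], [0, 0, 0.3], [0, 0, 0.1], [0, 0, 0], [0, 0, 0]], twist=[[0, 0, 0], [0, 0, 0], [0, 0, 0], [0, 0, 0], [0, 0, 0], [0, 0, 0], [0, 0, 0], [0, 0, 0]], gripper=[-1, -1, -1, -1, -1, -1, -1, -1])

```text
time: 29.05
tool_pos: [0.5444, 0.0184, 0.3447]
ee_rot: [3.14, 0.0, 1.654]
wrist_force: [-0.2, 0.4, -1.9]
width: 0.024
finger_force: 29.9
```

```bash
python3 - <<'E'
from h import *
o=st(); plan([.5441,.0177,.3215],1.654,grip=-1,step=.004)
E
```

```text
t 29.05 p [0.5444 0.0184 0.3447] rpy [3.1399e+00 4.0000e-04 1.6541e+00] F [-0.22  0.41 -1.9 ] M [-0.02 -0.14  0.01] w 0.024 ff 29.890890419483185
{"translation": [[-0.003, -0.002, 0.097], [-0.003, -0.002, 0.097], [-0.003, -0.002, 0.097], [-0.003, -0.002, 0.097], [-0.003, -0.002, 0.097], [-0.003, -0.002, 0.097]], "twist": [[0, 0, 0.0], [0, 0, 0.0], [0, 0, 0.0], [0, 0, 0.0], [0, 0, 0.0], [0, 0, 0.0]], "gripper": [-1, -1, -1, -1, -1, -1]}
```

>>> play_rows(translation=[[-0.01, 0, 0.1], [0, 0, 0.12], [0, 0, 0.12], [0, 0, 0.12], [0, 0, 0.1], [0, 0, 0]], twist=[[0, 0, 0], [0, 0, 0], [0, 0, 0], [0, 0, 0], [0, 0, 0], [0, 0, 0]], gripper=[-1, -1, -1, -1, -1, -1])

```text
time: 29.65
tool_pos: [0.544, 0.0181, 0.3202]
ee_rot: [-3.14, -0.0, 1.654]
wrist_force: [-0.8, -0.3, -3.0]
width: 0.0241
finger_force: 29.9
```

>>> play_rows(translation=[[0, 0, 0.05], [0, 0, 0], [0, 0, 0]], twist=[[0, 0, 0], [0, 0, 0], [0, 0, 0]], gripper=[-1, -1, -1])

```text
time: 29.95
tool_pos: [0.5443, 0.0181, 0.3195]
ee_rot: [3.141, 0.0, 1.654]
wrist_force: [0.4, -0.4, -1.3]
width: 0.024
finger_force: 29.9
```

```bash
python3 - <<'E'
from h import *
o=st()
E
```

```text
t 29.95 p [0.5443 0.0181 0.3195] rpy [3.1413e+00 1.0000e-04 1.6542e+00] F [ 0.43 -0.39 -1.32] M [-0.05 -0.1   0.04] w 0.024 ff 29.89080458879471
```

>>> play_rows(translation=[[0, 0, 0.03], [0, 0, 0], [0, 0, 0]], twist=[[0, 0, 0], [0, 0, 0], [0, 0, 0]], gripper=[-1, -1, -1])

```text
time: 30.25
tool_pos: [0.5442, 0.0181, 0.3182]
ee_rot: [3.142, 0.0, 1.654]
wrist_force: [0.2, 0.4, -2.3]
width: 0.0241
finger_force: 29.9
```

>>> play_rows(translation=[[0, 0, 0.03], [0, 0, 0], [0, 0, 0]], twist=[[0, 0, 0], [0, 0, 0], [0, 0, 0]], gripper=[-1, -1, -1])

```text
time: 30.55
tool_pos: [0.5443, 0.0181, 0.3171]
ee_rot: [3.141, 0.0, 1.654]
wrist_force: [-0.1, -0.2, -1.9]
width: 0.0238
finger_force: 29.9
```

```bash
python3 - <<'E'
from h import *
robot.snapshot('top'); o=st()
E
```

```text
t 30.6 p [0.5443 0.0181 0.3171] rpy [3.1411e+00 1.0000e-04 1.6542e+00] F [-0.98  0.15 -2.26] M [ 0.01 -0.13 -0.  ] w 0.0239 ff 29.89120066165924
```

>>> play_rows(translation=[[0, 0, 0.02], [0, 0, 0], [0, 0, 0]], twist=[[0, 0, 0], [0, 0, 0], [0, 0, 0]], gripper=[-1, -1, -1])

```text
time: 30.9
tool_pos: [0.5443, 0.0181, 0.317]
ee_rot: [3.141, 0.0, 1.654]
wrist_force: [-2.7, -0.3, 2.9]
width: 0.0237
finger_force: 29.9
```

>>> play_rows(translation=[[0, 0, 0.015], [0, 0, 0], [0, 0, 0]], twist=[[0, 0, 0], [0, 0, 0], [0, 0, 0]], gripper=[-1, -1, -1])

```text
time: 31.2
tool_pos: [0.5442, 0.0181, 0.3169]
ee_rot: [3.14, 0.0, 1.654]
wrist_force: [-2.3, -0.6, 6.4]
width: 0.0239
finger_force: 29.9
```

```bash
python3 - <<'E'
from h import *
robot.snapshot('top'); o=st()
E
```

```text
t 31.25 p [0.5442 0.0181 0.3169] rpy [3.1404e+00 3.0000e-04 1.6542e+00] F [-2.16 -0.5   6.01] M [ 0.01  0.35 -0.  ] w 0.0237 ff 29.89521324634552
```

>>> play_rows(translation=[[0, 0, -0.02], [0, 0, 0], [0, 0, 0], [0, 0, 0], [0, 0, 0], [0, 0, 0], [0, 0, 0], [0, 0, 0]], twist=[[0, 0, 0], [0, 0, 0], [0, 0, 0], [0, 0, 0], [0, 0, 0], [0, 0, 0], [0, 0, 0], [0, 0, 0]], gripper=[-1, -1, 0.5, 0.5, 0.5, 0.5, 0.5, 0.5])

```text
time: 32.05
tool_pos: [0.5442, 0.0181, 0.3162]
ee_rot: [-3.141, 0.0, 1.654]
wrist_force: [-0.4, -0.3, -0.4]
width: 0.0681
finger_force: 0.0
```

>>> play_rows(translation=[[0, 0, 0], [0, 0, 0], [0, 0, 0], [0, 0, 0]], twist=[[0, 0, 0], [0, 0, 0], [0, 0, 0], [0, 0, 0]], gripper=[0.5, 0.5, 0.5, 0.5])

```text
time: 32.45
tool_pos: [0.5442, 0.0181, 0.3164]
ee_rot: [3.141, 0.0, 1.654]
wrist_force: [-0.0, 0.2, -0.7]
width: 0.0702
finger_force: 0.0
```

```bash
python3 - <<'E'
from h import *
o=st()
E
```

```text
t 32.45 p [0.5442 0.0181 0.3164] rpy [3.1415e+00 1.0000e-04 1.6542e+00] F [-0.05  0.23 -0.66] M [-0.11 -0.08  0.01] w 0.0702 ff 0.0
```

Free. Rise clear, then check the final state.

>>> play_rows(translation=[[0, 0, -0.2], [0, 0, -0.4], [0, 0, -0.5], [0, 0, -0.6], [0, 0, -0.6], [0, 0, -0.4], [0, 0, 0], [0, 0, 0]], twist=[[0, 0, 0], [0, 0, 0], [0, 0, 0], [0, 0, 0], [0, 0, 0], [0, 0, 0], [0, 0, 0], [0, 0, 0]], gripper=[0.5, 0.5, 0.5, 0.5, 0.5, 0.5, 0.5, 0.5])

```text
time: 33.25
tool_pos: [0.5442, 0.0181, 0.4245]
ee_rot: [3.141, 0.0, 1.654]
wrist_force: [-0.7, -0.6, -0.2]
width: 0.0706
finger_force: 0.0
```

```bash
python3 - <<'E'
from h import *
o=st()
for c in ('scene','top'):
  robot.snapshot(c)
  for n in ('lid','lid_crown','lifter','lifter_grip','stand_seat'):
    r=robot.spot_point(n,c); print(c,n,[(np.round(x['centre'],4).tolist(),round(x['score'],2)) for x in r[:2]])
E
```

```text
t 33.25 p [0.5442 0.0181 0.4245] rpy [3.1408e+00 2.0000e-04 1.6542e+00] F [-0.66 -0.56 -0.23] M [-0.07 -0.09  0.04] w 0.0706 ff 0.0
scene lid [([0.6084, -0.165, 0.0324], 0.71)]
scene lid_crown [([0.6113, -0.1703, 0.0679], 0.98), ([0.6076, -0.1676, -0.0016], 0.49)]
scene lifter [([0.5515, 0.0193, 0.1015], 0.58)]
scene lifter_grip [([0.5458, 0.0165, 0.1356], 0.69)]
scene stand_seat [([0.5426, 0.0197, 0.1094], 0.89), ([0.5748, 0.1835, 0.0008], 0.35)]
top lid [([0.6117, -0.1712, 0.0321], 0.67)]
top lid_crown [([0.6101, -0.1704, 0.0678], 0.92)]
top lifter []
top lifter_grip []
top stand_seat []
```

Lid seated (crown at z 0.068), lifter hung (grip at z 0.136).

```bash
python3 -c "
from h import *
print(robot.close_job())"
```

```text
the job is handed in; nothing more can be done
None
```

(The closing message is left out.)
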